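# Find the full lamp carton by its weight

### The arm

A 6-joint arm with a two-finger parallel gripper is mounted at the origin on a cart in front of the work surface, level with it; the furniture and walls round the work are solid. World frame = base frame: x ahead of the robot, y to its left, z up, the work surface at z = 0. Lengths are in m, angles in rad, forces in N, time in s.
With the tool pointing down it reaches from about 0.4 to 0.925 m from the base axis. Payload 12.5 kg.
Tool frame: the origin (TCP) lies at the very end of the fingers, on their centre line; the grasp point (between the pads) lies 19 mm behind it; z points along the fingers, y is the line along which they close (so a half turn about z gives the same grasp; the last joint's range is limited). The gripper opens to 95 mm and grips with 3 to 60 N. Pads are 20 mm wide; open, the fingers measure 119 mm over their backs; the gripper's body (75 mm by 180 mm) begins 59 mm behind the grasp point.
Start: joints at [1.099, 0.491, 1.559, -0, 1.092, -0.106], TCP at [0.224, 0.584, 0.215] pointing down, gripper open.
Joint ranges: [-3.1, 3.1], [-0.84, 2.19], [0.05, 2.79], [-1.13, 4.28], [0.06, 2.93], [-2.69, 2.69]. Speed limits (rad/s): [2.22, 2.22, 2.79, 3.14, 3.14, 3.14].

### API

Orientations are given as a unit quaternion [w, x, y, z].
In Python, from rig import r gives the robot as it stands.
- The arm moves only by the tool play_rows, never from a script. Its argument "steps" is a list of rows, each a list of 3 entries, a list of its own where there are three numbers: the closure, from 0 (fully open) to 1 (shut), then the shift along the tool's x, y, z in mm, then the turn about the tool's z in rad. A call has exactly 8 rows; each row is the pose to reach, as a shift and turn from the pose commanded when the call began, along the tool's axes at that moment; what a row does not reach only later rows make up. A row lasts 1/10 s, in which the tool goes at most 50 mm and 8.59 degrees, less where a joint would pass 70% of its speed; a pose out of reach is approached as far as the arm can. A call with a gripper value outside its range is refused whole. The fingers move at their own pace and stop on an object; "grip_force" is the grip in N (left out, the last holds). Time passes only in rows, so rows that repeat a pose let the fingers close, or fill a call up. It gives the time, the measured TCP pose, the force, the opening and the grip force at its end, in the units of the state.
- r.state(): the state, without advancing time (a new reading comes with each control period).
- r.snapshot(name): name is "scene" or "top" or "wrist"; returns a dict with "image" (420x560x3 uint8, blue, green, red), "intrinsics" (3x3 intrinsics, pixels), "extrinsics" (4x4, takes a point from world to camera coordinates). Camera axes: x right, y down, z forward; pixel columns grow to the right and rows downward; lengths in m; the calibration is good to about 2 mm. A picture is of the moment at which its call begins. There is no depth.
- r.sign_off(): hands the job in; it is judged then, once.
The state is a dict: "t": time; "joint_positions": joint angles; "dq": joint speeds; "effort": joint torques, N m; "tool_pos": TCP position; "eef_rot": TCP orientation; "force": force on the tool from outside, world axes, zero at the start; "torque": the same for the moment, N m; "width": finger opening in m; "gripper_force": force on a finger pad.
Only numpy, scipy, OpenCV 4.12 (cv2) and the standard library are available. Lean on these libraries where they do the work, as an engineer would, in place of code of your own. Each camera call takes 0.05 s, during which the arm holds its last target. There are 200 camera calls.

### The job

Two identical closed lamp cartons stand on the bench; one still holds a spare lamp for the photometer and the other is empty. Lift the left one (as seen from the robot) clear of the bench to feel its weight and set it back, then lift the right one; then stand the heavier of the two upright in the shallow grey tray and leave the lighter one standing upright on the bench where it stood. Set the cartons down, never drop them or tip them over.

Things in the scene. Friction and masses are not known exactly. Their poses are not given: they have to be found in the camera images.
- carton_1: the left (larger y) of two identical closed lamp cartons, brown with a white foot band, stiff, 46 x 46 mm, 75 mm tall, upright on the bench, turned up to 25 degrees; origin at the centre of its underside, z up, x and y square to its sides. It weighs 60 g if empty, 330 to 430 g with the lamp: drawn by lot, only lifting tells.
- carton_2: the right (smaller y) of two identical closed lamp cartons, brown with a white foot band, stiff, 46 x 46 mm, 75 mm tall, upright on the bench, turned up to 25 degrees; origin at the centre of its underside, z up, x and y square to its sides. It weighs 60 g if empty, 330 to 430 g with the lamp: drawn by lot, only lifting tells.
- tray: shallow empty grey plastic tray, open on top, fixed to the bench, 130 mm (its x) by 170 mm (its y) outside, rim 18 mm high, walls and floor 4 mm thick; origin at the centre of its underside on the bench, z up, turned up to 20 degrees. It stands between the cartons or right of both, centres at least 190 mm apart.
There are look-alikes about, which are no part of the job. What is shaped like the carton_1 but blue is not meant.

How it is judged:
On the way, in this order (a step that is already met when the one before it is completed fails the run):
1. the left carton has been lifted clear of the bench (underside above 20 mm) (height (world z) of carton_1 above 0.02 m), for 0.2 s.
2. the left carton is back on the bench where it stood and the right one has been lifted clear of the bench (height (world z) of carton_1 below 0.004 m and angle between carton_1's own z axis and vertical below 0.17 rad and distance of carton_1 from where it was at the start of the episode below 0.06 m and height (world z) of carton_2 above 0.02 m), for 0.2 s.
3. the heavier carton stands upright in the tray (told by its weight on the tray) (((x of carton_1 in the frame of tray between -0.05 and 0.05 m and y of carton_1 in the frame of tray between -0.07 and 0.07 m and z of carton_1 in the frame of tray below 0.009 m and angle between carton_1's own z axis and vertical below 0.17 rad and contact force between carton_1 and tray above 1.8 N) or (x of carton_2 in the frame of tray between -0.05 and 0.05 m and y of carton_2 in the frame of tray between -0.07 and 0.07 m and z of carton_2 in the frame of tray below 0.009 m and angle between carton_2's own z axis and vertical below 0.17 rad and contact force between carton_2 and tray above 1.8 N))), for 0.2 s.
At the end, for the whole second after the job is handed in: The heavier carton stands upright (within 10 degrees) flat on the floor of the tray, and the lighter one stands upright (within 10 degrees) on the bench within 60 mm of where it stood; both at rest (((x of carton_1 in the frame of tray between -0.05 and 0.05 m and y of carton_1 in the frame of tray between -0.07 and 0.07 m and z of carton_1 in the frame of tray below 0.009 m and angle between each of carton_1, carton_2's own z axis and vertical below 0.17 rad and contact force between carton_1 and tray above 1.8 N and height (world z) of carton_2 below 0.004 m and distance of carton_2 from where it was at the start of the episode below 0.06 m) or (x of carton_2 in the frame of tray between -0.05 and 0.05 m and y of carton_2 in the frame of tray between -0.07 and 0.07 m and z of carton_2 in the frame of tray below 0.009 m and angle between each of carton_2, carton_1's own z axis and vertical below 0.17 rad and contact force between carton_2 and tray above 1.8 N and height (world z) of carton_1 below 0.004 m and distance of carton_1 from where it was at the start of the episode below 0.06 m)) and linear speed of each of carton_1, carton_2 below 0.02 m/s); the robot touches nothing.
It fails at once if a carton is tipped over (more than 45 degrees) (angle between any of carton_1, carton_2's own z axis and vertical above 0.79 rad).
It fails at once if a carton is dropped (falls free, faster than 0.7 m/s) ((linear speed of carton_1 above 0.7 m/s and contact force between carton_1 and the fingers below 0.1 N) or (linear speed of carton_2 above 0.7 m/s and contact force between carton_2 and the fingers below 0.1 N)).
It also fails if it takes over 72 s, if anything falls off the work surface, if the arm or the gripper's body presses on something with over 40 N, if the wrist force passes 120 N, or if a joint passes its speed limit or range.

## Working session

There is one attempt and no reset: what is moved stays moved. The work goes in short steps, Python scripts to look and compute and a tool call to move; the robot and the scene stay as the last step left them, time stands still between calls to the robot, and variables do not carry over. Pictures are saved under pics/ and viewed, at most 10 in all, crops included, and the job is handed in when it is done.

Besides the shell and the picture viewer there is one more tool, called after ">>>" by a JSON object that holds its "op" and its "data", one argument or row to a line. play_rows: Moves the arm, as the interface text tells. Its arguments: {"type":"object","properties":{"steps":{"type":"array","items":{"type":"array"}},"grip_force":{"type":"number"}},"required":["steps"]}

```bash
mkdir -p pics; python3 - <<'E'
from rig import r
import cv2,numpy as np
for n in("top","scene"):
    s=r.snapshot(n); cv2.imwrite(f"pics/{n}0.png",s["image"]); np.savez(f"{n}0.npz",**s)
    print(n,s["intrinsics"].round(1).tolist(),s["extrinsics"].round(3).tolist())
print(r.state())
E
```

```text
top [[544.2, 0.0, 278.9], [0.0, 544.2, 216.0], [0.0, 0.0, 1.0]] [[-0.023, -1.0, 0.001, 0.04], [-0.989, 0.022, -0.148, 0.476], [0.148, -0.004, -0.989, 1.277], [0.0, 0.0, 0.0, 1.0]]
scene [[496.4, 0.0, 281.9], [0.0, 496.4, 203.2], [0.0, 0.0, 1.0]] [[0.89, -0.456, 0.014, -0.415], [-0.303, -0.613, -0.729, 0.186], [0.341, 0.645, -0.684, 1.062], [0.0, 0.0, 0.0, 1.0]]
{'t': 0.1, 'joint_positions': array([ 1.09937642e+00,  4.91462544e-01,  1.55939416e+00, -1.82950084e-05,
        1.09167905e+00, -1.05593913e-01]), 'dq': array([-0.0021147 , -0.0011513 , -0.00131996,  0.00010395,  0.0008031 ,
        0.00107624]), 'effort': array([ 3.24357039e-03, -6.13626623e+01, -2.58611584e+01,  6.94211153e-02,
        4.69507137e-02, -6.18643730e-05]), 'tool_pos': array([0.22345755, 0.58345991, 0.21414106]), 'eef_rot': array([-1.26385900e-04,  1.81890572e-01,  9.83318665e-01, -4.54369950e-04]), 'force': array([0.3732062 , 0.32237368, 0.01107196]), 'torque': array([0.00438606, 0.00968894, 0.02230313]), 'gripper_force': 0.0, 'width': 0.09478406443093543}
```

View pics/top0.png

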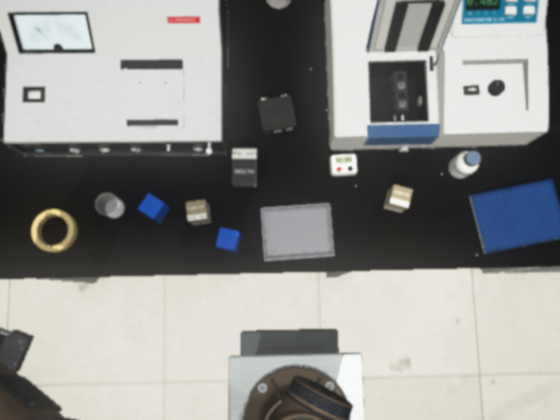

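View pics/scene0.png

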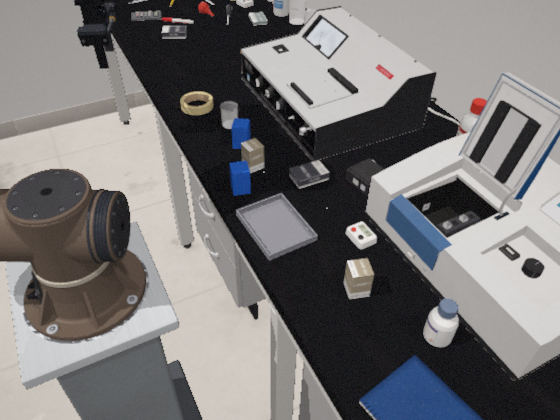

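Top view: brown cartons at (198,212) and (399,198), blue look-alikes at (153,207) and (228,239), grey tray at (298,231). The brown ones fit the description and the blue ones don't. I'll enlarge both to confirm.

```bash
cat > h.py <<'E'
import cv2,numpy as np
def cast(K,E,uv,z):
    R,t=E[:3,:3],E[:3,3]; c=-R.T@t
    uv=np.atleast_2d(np.asarray(uv,float)); d=np.c_[uv,np.ones(len(uv))]@np.linalg.inv(K).T@R
    return c+d*((z-c[2])/d[:,2])[:,None]
def proj(K,E,P):
    P=np.atleast_2d(P); q=(P@E[:3,:3].T+E[:3,3])@K.T; return q[:,:2]/q[:,2:]
E
python3 - <<'E'
import cv2,numpy as np
from h import *
s=np.load("top0.npz");K,E,im=s["intrinsics"],s["extrinsics"],s["image"]
print("cam",(-E[:3,:3].T@E[:3,3]).round(3))
a=im[180:260,130:250];b=im[170:230,360:440]
A=cv2.resize(a,(600,400),interpolation=cv2.INTER_CUBIC);B=cv2.resize(b,(534,400),interpolation=cv2.INTER_CUBIC)
c=np.zeros((600,800,3),np.uint8);c[:300,:450]=cv2.resize(A,(450,300));c[:300,450:]=cv2.resize(B,(350,300))
t=im[195:270,250:345];c[300:,:380]=cv2.resize(t,(380,300),interpolation=cv2.INTER_CUBIC)
cv2.imwrite("pics/crop1.png",c)
hsv=cv2.cvtColor(im,cv2.COLOR_BGR2HSV)
print(im[231,298],im[205,198],im[215,198],im[239,228], hsv[218,198],hsv[200,395])
g=im.astype(int)
def blobs(m,name,z,lo=100):
    n,l,st,ce=cv2.connectedComponentsWithStats(m.astype(np.uint8))
    for i in range(1,n):
        if st[i,4]>lo and st[i,1]>150 and st[i,1]<270:
            p=np.argwhere(l==i)[:,::-1].astype(np.float32); rc=cv2.minAreaRect(p)
            bx=cv2.boxPoints(rc); P=cast(K,E,bx,z)[:,:2]
            print(name,st[i],ce[i].round(1),"ctr",cast(K,E,[rc[0]],z)[0].round(4),"sides",np.linalg.norm(P[1]-P[0]).round(4),np.linalg.norm(P[2]-P[1]).round(4),"ang",np.degrees(np.arctan2(*(P[1]-P[0])[::-1])).round(1))
blobs((g[...,2]>g[...,0]+10)&(g.sum(2)>150),"brown",.075)
blobs((g[...,0]>g[...,2]+60),"blue",.075)
blobs((abs(g[...,0]-g[...,2])<25)&(g[...,1]>70)&(g[...,1]<230),"grey",.018,1500)
E
```

```text
cam [0.283 0.035 1.334]
[169 166 166] [118 140 150] [191 203 205] [176  87  47] [ 28  16 204] [ 30   4 247]
brown [336 154  16   9 106] [343.9 159. ] ctr [ 0.607  -0.1275  0.075 ] sides 0.0357 0.0195 ang -91.3
brown [385 183  29  29 504] [398.6 196.4] ctr [ 0.5086 -0.2537  0.075 ] sides 0.0634 0.0579 ang -17.9
brown [185 199  25  25 510] [197.1 210.7] ctr [0.4875 0.2211 0.075 ] sides 0.0533 0.0559 ang -83.0
brown [  30  208   48   46 1213] [ 53.1 230.7] ctr [0.4488 0.5546 0.075 ] sides 0.1101 0.1057 ang -91.3
brown [    0   268   560   152 63819] [294.7 340. ] ctr [0.1799 0.0344 0.075 ] sides 0.3342 1.2888 ang 3.0
blue [ 472  180   88   73 4689] [517.8 215.4] ctr [ 0.4593 -0.5309  0.075 ] sides 0.2 0.1375 ang -79.7
blue [138 193  30  29 517] [152.7 207. ] ctr [0.4986 0.3236 0.075 ] sides 0.0484 0.0637 ang -31.8
blue [216 227  24  24 438] [227.4 238.7] ctr [0.4203 0.1499 0.075 ] sides 0.0485 0.0499 ang -12.8
grey [ 260  202   76   60 4014] [296.9 231.7] ctr [ 0.4402 -0.0144  0.018 ] sides 0.178 0.1366 ang -87.1
grey [    0   266   560   154 73870] [287.6 341.7] ctr [0.1775 0.0343 0.018 ] sides 0.3541 1.3479 ang 3.0
```

View pics/crop1.png

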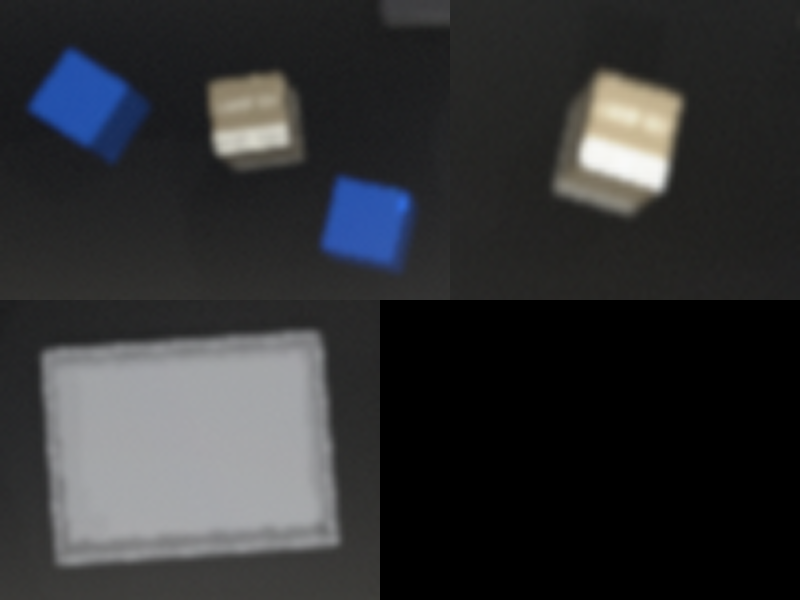

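Left panel: brown carton with a white label strip between two blue boxes (look-alikes, rejected). Right panel: the second brown carton. I read the top corners off the crop and cast them at z=0.075, checking against 46 mm.

```bash
python3 - <<'E'
import numpy as np
from h import *
s=np.load("top0.npz");K,E=s["intrinsics"],s["extrinsics"]
L=np.array([(209,82),(283,74),(290,148),(215,154)])/3.75+[130,180]-.4
R=(np.array([(598,70),(684,96),(664,192),(580,163)])-[450,0])/[4.375,5]+[360,170]-.4
for n,c in(("L",L),("R",R)):
    P=cast(K,E,c,.075)[:,:2]; d=np.roll(P,-1,0)-P
    print(n,P.mean(0).round(4),np.linalg.norm(d,axis=1).round(4),np.degrees(np.arctan2(d[:,1],d[:,0])).round(1))
T=np.array([(40,350),(320,331),(340,544),(60,565)]);T[:,1]-=300;T=T/4+[250,195]-.4
P=cast(K,E,T,.018)[:,:2];print("T",P.mean(0),P.round(3))
s=np.load("scene0.npz")
for p in([.486,.222,.075],[.508,-.254,.075],[.42,.15,.075]): print(proj(s["intrinsics"],s["extrinsics"],p))
from scipy.spatial.transform import Rotation as Q
q=[-1.26385900e-04,1.81890572e-01,9.83318665e-01,-4.54369950e-04]
M=Q.from_quat(q[1:]+q[:1]).as_matrix();print(M.round(3))
E
```

```text
L [0.4894 0.2228] [0.0465 0.0471 0.0468 0.0458] [ -85.  -174.8   93.3    4.8]
R [ 0.5131 -0.2593] [0.0476 0.0475 0.0467 0.0459] [-106.5  163.6   71.5  -15.2]
T [ 0.44106743 -0.0145754 ] [[ 0.503  0.076]
 [ 0.511 -0.096]
 [ 0.38  -0.104]
 [ 0.371  0.066]]
[[250.6538435  145.84991075]]
[[356.64513821 267.802961  ]]
[[238.65851691 168.14743346]]
[[-0.934  0.358 -0.   ]
 [ 0.358  0.934 -0.001]
 [ 0.    -0.001 -1.   ]]
```

```bash
cat >> h.py <<'E'
from scipy.spatial.transform import Rotation as Q
def go(r,xyz,ang):
    """shift (mm, tool axes) and turn (rad) to TCP xyz with closing line at world angle ang (deg)"""
    s=r.state(); w,x,y,z=s["eef_rot"]; M=Q.from_quat([x,y,z,w]).as_matrix()
    d=M.T@(np.array(xyz)-s["tool_pos"])*1000
    a=np.degrees(np.arctan2(M[1,1],M[0,1])); da=(ang-a+90)%180-90
    print("t",round(s["t"],2),"tcp",s["tool_pos"].round(4),"yang",a.round(1),"j6",s["joint_positions"][5].round(2),"F",s["force"].round(2),"w",round(s["width"],4),"| shift",d.round(1),"turn",np.radians(-da).round(3))
E
python3 -c "
from rig import r
from h import *
go(r,[.489,.223,.2],94.6)"
```

```text
t 0.1 tcp [0.2235 0.5835 0.2141] yang 69.0 j6 -0.11 F [0.37 0.32 0.01] w 0.0948 | shift [-376.9 -241.6   14.3] turn -0.446
```

>>> {"op": "play_rows", "data": {
  "steps": [
    [0.26, [-40, -26, 2], -0.05],
    [0.26, [-80, -52, 4], -0.1],
    [0.26, [-120, -78, 6], -0.15],
    [0.26, [-160, -104, 8], -0.2],
    [0.26, [-200, -130, 9], -0.25],
    [0.26, [-240, -156, 10], -0.3],
    [0.26, [-270, -175, 11], -0.35],
    [0.26, [-290, -186, 12], -0.4]
  ],
  "grip_force": 20
}}

```text
t: 0.9
tool_pos: [0.429, 0.3041, 0.2025]
eef_rot: [-0.0, -0.017, 1.0, -0.0]
force: [-0.2, 0.2, 0.1]
width: 0.0705
gripper_force: 0.0
```

```bash
python3 -c "
from rig import r
from h import *
go(r,[.489,.223,.2],94.6)"
```

```text
t 0.9 tcp [0.429  0.3041 0.2025] yang 92.0 j6 -1.11 F [-0.2   0.22  0.11] w 0.0705 | shift [-57.2 -83.1   2.5] turn -0.046
```

>>> {"op": "play_rows", "data": {
  "steps": [
    [0.26, [-15, -22, 2], -0.02],
    [0.26, [-30, -43, 2], -0.046],
    [0.26, [-45, -65, 2], -0.046],
    [0.26, [-57, -83, 2], -0.046],
    [0.26, [-57, -83, 2], -0.046],
    [0.26, [-57, -83, 2], -0.046],
    [0.26, [-57, -83, 2], -0.046],
    [0.26, [-57, -83, 2], -0.046]
  ]
}}

```text
t: 1.7
tool_pos: [0.4871, 0.2259, 0.2007]
eef_rot: [-0.0, -0.041, 0.999, 0.0]
force: [-0.2, -0.2, -0.1]
width: 0.0702
gripper_force: 0.0
```

```bash
python3 - <<'E'
from rig import r
from h import *
go(r,[.489,.223,.025],94.6)
s=r.snapshot("wrist");cv2.imwrite("pics/w1.png",s["image"]);K,E=s["intrinsics"],s["extrinsics"]
c,sn=np.cos(np.radians(4.6)),np.sin(np.radians(4.6))
for dx,dy in((1,1),(1,-1),(-1,-1),(-1,1)):
    p=np.array([.489+.023*(c*dx-sn*dy),.223+.023*(sn*dx+c*dy),.075]);print(proj(K,E,p).round(0))
E
```

```text
t 1.7 tcp [0.4871 0.2259 0.2007] yang 94.7 j6 -1.34 F [-0.22 -0.22 -0.05] w 0.0702 | shift [ -1.7  -3.1 175.7] turn 0.001
[[302. 234.]]
[[249. 234.]]
[[247. 181.]]
[[303. 181.]]
```

View pics/w1.png

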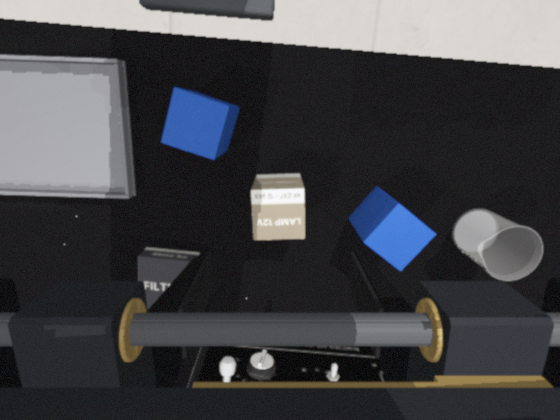

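The wrist view shows the "LAMP 12V" top face with corners at about (252,189), (304,187), (305,239) and (253,241). Blue boxes stand clear to either side.

```bash
python3 - <<'E'
from rig import r
from h import *
s=r.snapshot("wrist");K,E=s["intrinsics"],s["extrinsics"]
P=cast(K,E,[(251,189),(304,187),(306,239),(253,241)],.075)[:,:2];d=np.roll(P,-1,0)-P
print(P.mean(0),np.linalg.norm(d,axis=1),np.degrees(np.arctan2(d[:,1],d[:,0])))
for c in((352,220),(376,187)):print(cast(K,E,c,.075))
go(r,[*P.mean(0),.025],94.6)
E
```

```text
[0.49467985 0.22631122] [0.0442235  0.04602201 0.04609166 0.04609729] [  96.84592806    7.84771152  -83.06700043 -174.47602637]
[[0.49443495 0.2893459  0.075     ]]
[[0.46431688 0.30538317 0.075     ]]
t 1.8 tcp [0.4873 0.2258 0.2007] yang 94.7 j6 -1.34 F [ 0.26 -0.9   0.18] w 0.0701 | shift [-7.400e+00 -1.000e-01  1.757e+02] turn 0.001
```

>>> {"op": "play_rows", "data": {
  "steps": [
    [0.26, [-5, 0, 30], -0.02],
    [0.26, [-5, 0, 60], -0.02],
    [0.26, [-5, 0, 90], -0.02],
    [0.26, [-5, 0, 120], -0.02],
    [0.26, [-5, 0, 145], -0.02],
    [0.26, [-5, 0, 162], -0.02],
    [0.26, [-5, 0, 172], -0.02],
    [0.26, [-5, 0, 174], -0.02]
  ]
}}

```text
t: 2.6
tool_pos: [0.4922, 0.2258, 0.0259]
eef_rot: [-0.001, -0.05, 0.999, -0.0]
force: [0.4, -0.4, 0.2]
width: 0.0704
gripper_force: 0.0
```

>>> {"op": "play_rows", "data": {
  "steps": [
    [0.3, [0, 0, 0], 0],
    [0.35, [0, 0, 0], 0],
    [0.4, [0, 0, 0], 0],
    [0.45, [0, 0, 0], 0],
    [0.5, [0, 0, 0], 0],
    [0.6, [0, 0, 0], 0],
    [0.7, [0, 0, 0], 0],
    [0.8, [0, 0, 0], 0]
  ]
}}

```text
t: 3.4
tool_pos: [0.4927, 0.2257, 0.0269]
eef_rot: [0.0, -0.05, 0.999, 0.0]
force: [-0.1, -0.3, 5.5]
width: 0.0458
gripper_force: 20.0
```

>>> {"op": "play_rows", "data": {
  "steps": [
    [1, [0, 0, 0], 0],
    [1, [0, 0, 0], 0],
    [1, [0, 0, 0], 0],
    [1, [0, 0, 0], 0],
    [1, [0, 0, 0], 0],
    [1, [0, 0, 0], 0],
    [1, [0, 0, 0], 0],
    [1, [0, 0, 0], 0]
  ]
}}

```text
t: 4.2
tool_pos: [0.4927, 0.2257, 0.0269]
eef_rot: [0.0, -0.05, 0.999, 0.0]
force: [0.0, -0.3, 5.9]
width: 0.0459
gripper_force: 20.0
```

```bash
python3 -c "
from rig import r
from h import *
go(r,[.492,.2255,.07],96);print(r.state()['gripper_force'])"
```

```text
t 4.2 tcp [0.4927 0.2257 0.0269] yang 95.7 j6 -1.36 F [ 0.02 -0.32  5.92] w 0.0459 | shift [  0.7  -0.1 -43.1] turn -0.004
20.000439919531345
```

>>> {"op": "play_rows", "data": {
  "steps": [
    [1, [0, 0, -5], 0],
    [1, [0, 0, -12], 0],
    [1, [0, 0, -22], 0],
    [1, [0, 0, -32], 0],
    [1, [0, 0, -42], 0],
    [1, [0, 0, -45], 0],
    [1, [0, 0, -45], 0],
    [1, [0, 0, -45], 0]
  ]
}}

```text
t: 5.0
tool_pos: [0.4925, 0.2256, 0.0715]
eef_rot: [-0.0, -0.05, 0.999, 0.0]
force: [-0.6, -1.0, -0.2]
width: 0.0464
gripper_force: 20.0
```

>>> {"op": "play_rows", "data": {
  "steps": [
    [1, [0, 0, 0], 0],
    [1, [0, 0, 0], 0],
    [1, [0, 0, 0], 0],
    [1, [0, 0, 0], 0],
    [1, [0, 0, 0], 0],
    [1, [0, 0, 0], 0],
    [1, [0, 0, 0], 0],
    [1, [0, 0, 0], 0]
  ]
}}

```text
t: 5.8
tool_pos: [0.4926, 0.2257, 0.0717]
eef_rot: [0.0, -0.05, 0.999, 0.0]
force: [-0.2, 0.9, -0.4]
width: 0.0461
gripper_force: 20.0
```

```bash
python3 -c "
from rig import r
from h import *
go(r,[.492,.2255,.07],96);s=r.snapshot('wrist');cv2.imwrite('pics/w2.png',s['image'])"
```

```text
t 5.8 tcp [0.4926 0.2257 0.0717] yang 95.7 j6 -1.36 F [-0.23  0.93 -0.36] w 0.0461 | shift [ 0.6 -0.1  1.7] turn -0.004
```

View pics/w2.png

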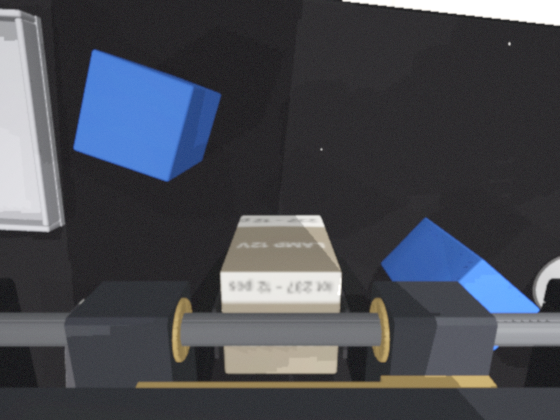

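Force is about -0.4 N, against roughly -3.5 N if the lamp were inside, so the left carton is the empty one. It's held upright and lifted, so I'm setting it back.

>>> {"op": "play_rows", "data": {
  "steps": [
    [1, [0, 0, 10], 0],
    [1, [0, 0, 20], 0],
    [1, [0, 0, 30], 0],
    [1, [0, 0, 37], 0],
    [1, [0, 0, 41], 0],
    [1, [0, 0, 43], 0],
    [1, [0, 0, 44.5], 0],
    [1, [0, 0, 44.5], 0]
  ]
}}

```text
t: 6.65
tool_pos: [0.4926, 0.2257, 0.0272]
eef_rot: [0.0, -0.05, 0.999, 0.0]
force: [0.8, 0.2, 0.6]
width: 0.0461
gripper_force: 20.0
```

>>> {"op": "play_rows", "data": {
  "steps": [
    [0.5, [0, 0, 0], 0],
    [0.45, [0, 0, 0], 0],
    [0.4, [0, 0, 0], 0],
    [0.35, [0, 0, 0], 0],
    [0.3, [0, 0, 0], 0],
    [0.26, [0, 0, 0], 0],
    [0.26, [0, 0, 0], 0],
    [0.26, [0, 0, 0], 0]
  ]
}}

```text
t: 7.45
tool_pos: [0.4926, 0.2257, 0.0271]
eef_rot: [0.0, -0.05, 0.999, 0.0]
force: [-0.1, 0.1, -0.5]
width: 0.07
gripper_force: 0.0
```

>>> {"op": "play_rows", "data": {
  "steps": [
    [0.26, [0, 0, -10], 0],
    [0.26, [0, 0, -30], 0],
    [0.26, [0, 0, -55], 0],
    [0.26, [0, 0, -80], 0],
    [0.26, [0, 0, -110], 0],
    [0.26, [0, 0, -140], 0],
    [0.26, [0, 0, -165], 0],
    [0.26, [0, 0, -175], 0]
  ]
}}

```text
t: 8.25
tool_pos: [0.4931, 0.2258, 0.2051]
eef_rot: [0.002, -0.05, 0.999, 0.001]
force: [-0.8, 0.1, -0.4]
width: 0.0705
gripper_force: 0.0
```

```bash
python3 - <<'E'
from rig import r
from h import *
go(r,[.5125,-.258,.2],90-16.6)
s=r.snapshot("wrist");cv2.imwrite("pics/w3.png",s["image"])
E
```

```text
t 8.25 tcp [0.4931 0.2258 0.2051] yang 95.7 j6 -1.36 F [-0.81  0.14 -0.38] w 0.0705 | shift [  29.2 -483.4    4.5] turn 0.39
```

View pics/w3.png

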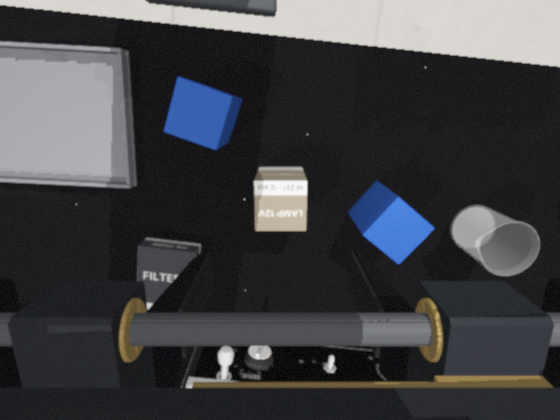

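The left carton is standing upright again at (280,200). Moving to the right one.

>>> {"op": "play_rows", "data": {
  "steps": [
    [0.26, [3, -45, 4], 0.05],
    [0.26, [6, -90, 4], 0.1],
    [0.26, [9, -135, 4], 0.15],
    [0.26, [12, -180, 4], 0.2],
    [0.26, [15, -225, 4], 0.25],
    [0.26, [18, -270, 4], 0.3],
    [0.26, [21, -315, 4], 0.35],
    [0.26, [24, -360, 4], 0.39]
  ]
}}

```text
t: 9.1
tool_pos: [0.5041, -0.1367, 0.1971]
eef_rot: [-0.001, 0.145, 0.989, 0.0]
force: [0.5, -0.2, -0.6]
width: 0.0711
gripper_force: 0.0
```

```bash
python3 - <<'E'
from rig import r
from h import *
go(r,[.5125,-.258,.2],90-16.6)
E
```

```text
t 9.1 tcp [ 0.5041 -0.1367  0.1971] yang 73.3 j6 -1.67 F [ 0.54 -0.19 -0.58] w 0.0711 | shift [ -43.  -113.8   -3. ] turn -0.002
```

>>> {"op": "play_rows", "data": {
  "steps": [
    [0.2, [-14, -38, 0], 0],
    [0.2, [-28, -76, -2], 0],
    [0.2, [-38, -100, -3], 0],
    [0.2, [-43, -114, -3], 0],
    [0.2, [-43, -114, -3], 0],
    [0.2, [-43, -114, -3], 0],
    [0.2, [-43, -114, -3], 0],
    [0.2, [-43, -114, -3], 0]
  ]
}}

```text
t: 9.9
tool_pos: [0.5135, -0.2553, 0.2012]
eef_rot: [0.0, 0.144, 0.99, 0.0]
force: [0.1, 0.9, -0.4]
width: 0.0761
gripper_force: 0.0
```

```bash
python3 - <<'E'
from rig import r
from h import *
s=r.snapshot("wrist");cv2.imwrite("pics/w4.png",s["image"])
go(r,[.5125,-.258,.025],90-16.6)
E
```

```text
t 9.95 tcp [ 0.5135 -0.2555  0.2013] yang 73.5 j6 -1.86 F [-1.09 -0.37  1.16] w 0.0765 | shift [  0.3  -2.7 176.3] turn 0.001
```

View pics/w4.png

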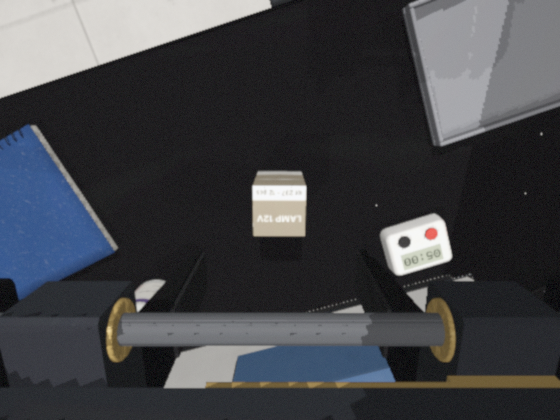

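The carton's top face is at (252..306, 185..237), square to the gripper. The bottle, timer and tray are clear of the fingers.

```bash
python3 - <<'E'
from rig import r
from h import *
s=r.snapshot("wrist");K,E=s["intrinsics"],s["extrinsics"]
P=cast(K,E,[(252,185),(306,185),(305,237),(252,237)],.075)[:,:2];d=np.roll(P,-1,0)-P
print(P.mean(0),np.linalg.norm(d,axis=1),np.degrees(np.arctan2(d[:,1],d[:,0])))
print(cast(K,E,[135,285],.09))
go(r,[*(P.mean(0)/2+np.array([.5125,-.258])/2),.025],90-16.6)
E
```

```text
[ 0.51783681 -0.25647136] [0.04500249 0.045891   0.04602926 0.04589646] [  73.4556058   -16.50045316 -106.55092339  162.21765457]
[[ 0.5414059  -0.39209971  0.09      ]]
t 10.0 tcp [ 0.5135 -0.2557  0.2013] yang 73.5 j6 -1.86 F [-0.08 -0.39 -0.55] w 0.0763 | shift [ -2.   -1.  176.3] turn 0.001
```

>>> {"op": "play_rows", "data": {
  "steps": [
    [0.2, [-3, -1, 30], 0],
    [0.2, [-3, -1, 60], 0],
    [0.2, [-3, -1, 90], 0],
    [0.2, [-3, -1, 120], 0],
    [0.2, [-3, -1, 145], 0],
    [0.2, [-3, -1, 162], 0],
    [0.2, [-3, -1, 172], 0],
    [0.2, [-3, -1, 174], 0]
  ]
}}

```text
t: 10.8
tool_pos: [0.5158, -0.2579, 0.0264]
eef_rot: [-0.001, 0.144, 0.99, 0.0]
force: [0.4, 0.2, -0.2]
width: 0.076
gripper_force: 0.0
```

>>> {"op": "play_rows", "data": {
  "steps": [
    [0.3, [0, 0, 0], 0],
    [0.35, [0, 0, 0], 0],
    [0.4, [0, 0, 0], 0],
    [0.45, [0, 0, 0], 0],
    [0.5, [0, 0, 0], 0],
    [0.6, [0, 0, 0], 0],
    [0.8, [0, 0, 0], 0],
    [1, [0, 0, 0], 0]
  ],
  "grip_force": 25
}}

```text
t: 11.6
tool_pos: [0.516, -0.2583, 0.0273]
eef_rot: [0.0, 0.144, 0.99, 0.0]
force: [-0.8, 2.0, 5.0]
width: 0.0459
gripper_force: 25.0
```

>>> {"op": "play_rows", "data": {
  "steps": [
    [1, [0, 0, 0], 0],
    [1, [0, 0, -5], 0],
    [1, [0, 0, -12], 0],
    [1, [0, 0, -22], 0],
    [1, [0, 0, -32], 0],
    [1, [0, 0, -42], 0],
    [1, [0, 0, -45], 0],
    [1, [0, 0, -45], 0]
  ]
}}

```text
t: 12.4
tool_pos: [0.5162, -0.2584, 0.0728]
eef_rot: [0.001, 0.144, 0.99, -0.0]
force: [0.5, 0.4, -4.5]
width: 0.0461
gripper_force: 25.0
```

>>> {"op": "play_rows", "data": {
  "steps": [
    [1, [0, 0, 0], 0],
    [1, [0, 0, 0], 0],
    [1, [0, 0, 0], 0],
    [1, [0, 0, 0], 0],
    [1, [0, 0, 0], 0],
    [1, [0, 0, 0], 0],
    [1, [0, 0, 0], 0],
    [1, [0, 0, 0], 0]
  ]
}}

```text
t: 13.2
tool_pos: [0.516, -0.2583, 0.0721]
eef_rot: [0.0, 0.144, 0.99, 0.0]
force: [0.2, 0.5, -3.8]
width: 0.0458
gripper_force: 25.0
```

```bash
python3 - <<'E'
from rig import r
from h import *
s=r.snapshot("wrist");cv2.imwrite("pics/w5.png",s["image"])
go(r,[.441,-.0146,.12],90+2.8)
E
```

```text
t 13.25 tcp [ 0.516  -0.2583  0.0721] yang 73.4 j6 -1.86 F [ 0.77  0.68 -4.12] w 0.0457 | shift [141.5 212.1 -47.9] turn -0.339
```

View pics/w5.png

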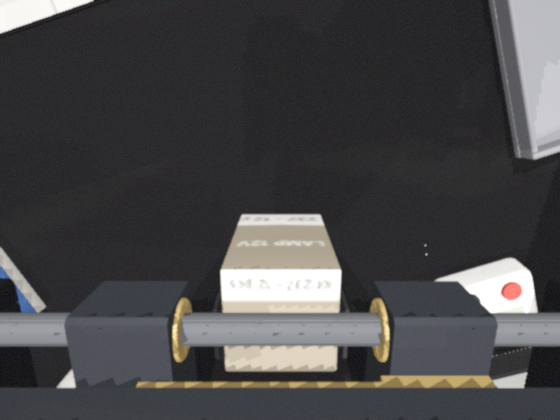

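About -4 N, so the right carton holds the lamp. It's held square, so I'm carrying it to the tray.

>>> {"op": "play_rows", "data": {
  "steps": [
    [1, [0, 0, -15], 0],
    [1, [0, 0, -35], 0],
    [1, [10, 15, -48], -0.03],
    [1, [28, 42, -48], -0.08],
    [1, [48, 72, -48], -0.13],
    [1, [68, 102, -48], -0.18],
    [1, [88, 132, -48], -0.23],
    [1, [105, 158, -48], -0.28]
  ]
}}

```text
t: 14.05
tool_pos: [0.4597, -0.0754, 0.1203]
eef_rot: [0.0, 0.004, 1.0, 0.0]
force: [-0.1, -0.3, -4.0]
width: 0.0463
gripper_force: 25.0
```

>>> {"op": "play_rows", "data": {
  "steps": [
    [1, [16, 22, 0], -0.03],
    [1, [25, 36, 0], -0.059],
    [1, [31, 45, 0], -0.059],
    [1, [34, 51, 0], -0.059],
    [1, [34, 52, 0], -0.059],
    [1, [34, 52, 0], -0.059],
    [1, [34, 52, 0], -0.059],
    [1, [34, 52, 0], -0.059]
  ]
}}

```text
t: 14.85
tool_pos: [0.4273, -0.025, 0.12]
eef_rot: [0.0, -0.024, 1.0, 0.0]
force: [0.7, -0.1, -4.3]
width: 0.0463
gripper_force: 25.0
```

```bash
python3 - <<'E'
from rig import r
from h import *
go(r,[.441,-.0146,.032],90+2.8)
E
```

```text
t 14.85 tcp [ 0.4273 -0.025   0.12  ] yang 92.8 j6 -1.83 F [ 0.75 -0.08 -4.29] w 0.0463 | shift [-14.2   9.7  88. ] turn -0.0
```

>>> {"op": "play_rows", "data": {
  "steps": [
    [1, [-7, 5, 5], 0],
    [1, [-14, 9, 20], 0],
    [1, [-14, 10, 35], 0],
    [1, [-14, 10, 50], 0],
    [1, [-14, 10, 65], 0],
    [1, [-14, 10, 75], 0],
    [1, [-14, 10, 80], 0],
    [1, [-14, 10, 82], 0]
  ]
}}

```text
t: 15.65
tool_pos: [0.4406, -0.0138, 0.0377]
eef_rot: [-0.0, -0.025, 1.0, 0.0]
force: [0.2, 0.7, -3.5]
width: 0.0461
gripper_force: 25.0
```

>>> {"op": "play_rows", "data": {
  "steps": [
    [1, [0, 0, 2], 0],
    [1, [0, 0, 4], 0],
    [1, [0, 0, 5], 0],
    [1, [0, 0, 5.5], 0],
    [1, [0, 0, 6], 0],
    [1, [0, 0, 6.5], 0],
    [1, [0, 0, 6.5], 0],
    [1, [0, 0, 6.5], 0]
  ]
}}

```text
t: 16.45
tool_pos: [0.4405, -0.0139, 0.0316]
eef_rot: [0.0, -0.025, 1.0, 0.0]
force: [0.1, -0.6, -3.5]
width: 0.046
gripper_force: 25.0
```

>>> {"op": "play_rows", "data": {
  "steps": [
    [1, [0, 0, 0.3], 0],
    [1, [0, 0, 0.6], 0],
    [1, [0, 0, 0.8], 0],
    [1, [0, 0, 1], 0],
    [1, [0, 0, 1.2], 0],
    [1, [0, 0, 1.2], 0],
    [1, [0, 0, 1.2], 0],
    [1, [0, 0, 1.2], 0]
  ]
}}

```text
t: 17.25
tool_pos: [0.4406, -0.0139, 0.0313]
eef_rot: [0.0, -0.025, 1.0, -0.0]
force: [-3.0, 0.0, 15.3]
width: 0.0463
gripper_force: 25.0
```

Seated at 31.3 mm, as predicted. I'll ease off and release.

>>> {"op": "play_rows", "data": {
  "steps": [
    [1, [0, 0, -0.7], 0],
    [1, [0, 0, -0.7], 0],
    [0.5, [0, 0, -0.7], 0],
    [0.45, [0, 0, -0.7], 0],
    [0.4, [0, 0, -0.7], 0],
    [0.35, [0, 0, -0.7], 0],
    [0.3, [0, 0, -0.7], 0],
    [0.2, [0, 0, -0.7], 0]
  ]
}}

```text
t: 18.05
tool_pos: [0.4405, -0.0139, 0.0311]
eef_rot: [-0.0, -0.025, 1.0, 0.0]
force: [0.3, 0.3, -0.0]
width: 0.0697
gripper_force: 0.0
```

>>> {"op": "play_rows", "data": {
  "steps": [
    [0.2, [0, 0, 0], 0],
    [0.2, [0, 0, -10], 0],
    [0.2, [0, 0, -30], 0],
    [0.2, [0, 0, -55], 0],
    [0.2, [0, 0, -80], 0],
    [0.2, [0, 0, -110], 0],
    [0.2, [0, 0, -140], 0],
    [0.2, [0, 0, -160], 0]
  ]
}}

```text
t: 18.85
tool_pos: [0.4406, -0.0139, 0.1938]
eef_rot: [0.001, -0.025, 1.0, -0.0]
force: [-0.3, 1.2, -0.6]
width: 0.0759
gripper_force: 0.0
```

>>> {"op": "play_rows", "data": {
  "steps": [
    [0.2, [0, 0, -15], 0],
    [0.2, [0, 0, -20], 0],
    [0.2, [0, 0, -20], 0],
    [0.2, [0, 0, -20], 0],
    [0.2, [0, 0, -20], 0],
    [0.2, [0, 0, -20], 0],
    [0.2, [0, 0, -20], 0],
    [0.2, [0, 0, -20], 0]
  ]
}}

```text
t: 19.65
tool_pos: [0.4405, -0.0139, 0.2109]
eef_rot: [-0.0, -0.025, 1.0, 0.0]
force: [0.1, -0.4, 0.7]
width: 0.0759
gripper_force: 0.0
```

```bash
python3 - <<'E'
from rig import r
from h import *
cv2.imwrite("pics/end.png",r.snapshot("scene")["image"])
go(r,[.441,-.0146,.2],92.8)
E
```

```text
t 19.7 tcp [ 0.4405 -0.0139  0.211 ] yang 92.8 j6 -1.8 F [0.09 0.35 0.1 ] w 0.0762 | shift [-0.5 -0.8 11. ] turn 0.0
```

View pics/end.png

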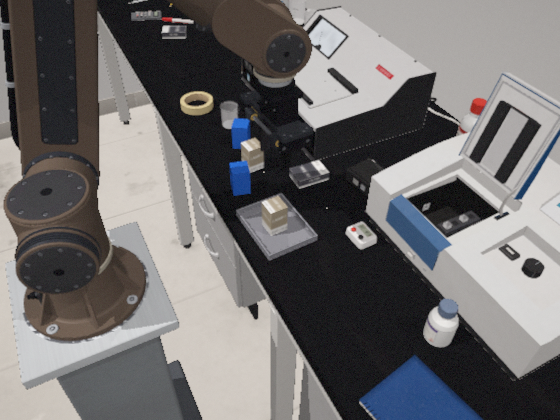

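The heavy carton stands upright mid-tray at (274,215). The light one stands where it was, at (252,155), and the gripper is clear of both.

```bash
python3 -c "
from rig import r
print(r.sign_off())"
```

```text
the job is handed in; nothing more can be done
None
```

Job handed in at about 19.7 s: the right carton was the heavier (about 4 N when lifted) and stands upright in the tray, and the empty left one is back upright where it stood; the hand-in returned no verdict.

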